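Fit the last deck board of the display riser and stand the sign on it

ROBOT

A 6-joint arm with a two-finger parallel gripper is mounted at the origin on a cart in front of the work surface, level with it; the furniture and walls round the work are solid. World frame = base frame: x ahead of the robot, y to its left, z up, the work surface at z = 0. Lengths are in mm, angles in degrees, forces in N, time in s.
With the tool pointing down it reaches from about 300 to 775 mm from the base axis. Payload 14.6 kg.
Tool frame: the origin (TCP) lies midway between the tips of the shut fingers; the grasp point (between the pads) lies 19 mm behind it; z points along the fingers, x is the direction in which the jaws open and shut, and the axes are right-handed (so a half turn about z gives the same grasp; the last joint's range is limited). The gripper opens to 85 mm and grips with 20 to 120 N. Pads are 22 mm wide; open, the fingers measure 114 mm over their backs; the gripper's body (76 mm by 85 mm) begins 54 mm behind the grasp point. The pads swing forward as they close: fully open they stand 13 mm farther back than shut.
Start: joints at [-80.134, 17.183, 87.147, -0, 75.671, -3.816], TCP at [130.089, -534.384, 231.281] pointing down, gripper open.
Joint ranges: [-173.82, 173.82], [-45.26, 126.66], [13.44, 144.39], [-59.66, 239.66], [0, 175.72], [-146.38, 146.38]. Speed limits (degrees/s): [127.2, 127.2, 147.25, 180, 180, 180].

INTERFACE

Orientations are given as [roll, pitch, yaw] about the fixed x, y, z axes, in that order (R = Rz(yaw) Ry(pitch) Rx(roll)).
In Python, from rig import arm, optics gives the robot as it stands.
- The arm moves only by the tool send_rows, never from a script. Its argument "plan" is text: rows parted by semicolons, each of 7 numbers parted by spaces: the opening, from 0 (shut) to 1 (fully open), then the shift along the tool's x, y, z in cm, then the turn, a rotation vector about the tool's x, y, z in degrees. In form: grip x y z ax ay az; .... A call has 1 to 12 rows; each row is the pose to reach, as a shift and turn from the pose commanded when the call began, along the tool's axes at that moment; what a row does not reach only later rows make up. A row lasts 1/8 s, in which the tool goes at most 62.5 mm and 10.7 degrees, less where a joint would pass 70% of its speed; a pose out of reach is approached as far as the arm can. A call with a gripper value outside its range is refused whole. The fingers move at their own pace and stop on an object; "force" is the grip in N (left out, the last holds). Time passes only in rows, so rows that repeat a pose let the fingers close. It gives the time, the measured TCP pose, the force and the opening at its end, in the units of the state.
- arm.state(): the state, without advancing time (a new reading comes with each control period).
- optics.grab_frame(name): name is "scene" or "side" or "wrist"; returns a dict with "pixels" (384x512x3 uint8, red, green, blue), "fx", "fy", "cx", "cy" (pixels), "dist" ([k1, k2, p1, p2, k3] as OpenCV has them; the pictures are not rectified), "extrinsics" (4x4, takes a point from camera to world coordinates); the wrist camera has in their place "tool_from_camera" (4x4, takes a point from camera to tool coordinates, whose origin is the TCP and whose axes are the tool frame's). Camera axes: x right, y down, z forward; pixel columns grow to the right and rows downward; lengths in mm; the calibration is good to about 2 mm. A picture is of the moment at which its call begins: read the wrist's pose just before it. There is no depth.
- arm.job_done(): hands the job in, once; it reports no verdict.
Trained networks look in the newest picture that a camera, given by its name, has taken for a name from the list of things; names that differ only in an ending like _2 or _b are one class to them, and where a whole thing is asked for, a point or a joint stands for the part that bears it (a point fixed in the world has none). Each returns a list of dicts, best first, with "p" (0 to 1); they miss things now and then, are a little off and sometimes report something else, mostly with a low value. They report only what shows in the picture. A call takes as long as a camera call.
- optics.silhouettes(camera, name): "mask" (384x512 bool, what is visible of it) and "rect" ([left, top, right, bottom] in pixels, round what is visible of it).
- optics.mark_of(camera, name): "xy" ([column, row] in pixels: a listed point, or the origin of a listed thing).
The state is a dict: "time_s": time; "qpos": joint angles; "joint_vel": joint speeds; "tau": joint torques, N m; "position": TCP position; "tool_rot": TCP orientation; "wrist_force": force on the tool from outside, world axes, zero at the start; "wrist_torque": the same for the moment, N m; "finger_gap": finger opening in mm.
Only numpy, scipy, OpenCV 4.12 (cv2) and the standard library are available. Lean on these libraries where they do the work, as an engineer would, in place of code of your own. Each camera call takes 0.05 s, during which the arm holds its last target.

TASK

Finish the wooden display riser: the loose deck board lies tilted in it, a little short of its groove. Push the board so that its tongue slides into the groove of the fixed deck while it is still tilted, then press its free edge down until the board lies flat and the spring catch snaps over it. Then stand the tall chalkboard sign upright on that board, its whole foot on the wood, and let go; do not topple the sign, and leave the curd disc where it is on the riser.

Things in the scene. Friction and masses are not known exactly. Their poses are not given: they have to be found in the camera images.
- riser: Low wooden display riser, fixed, 170 (x) x 300 (y) x 79 mm. Origin: centre of its footprint on the table; its long way is y. Two bearers (tops z 45) run along y at x -74 and +74. Fixed deck on its +y part (y 20 to 150, top z 63). A raised lip closes the -y end (y -134 to -150, top z 79). The 154 mm space between takes the loose board.
- groove_mouth (a point): Riser point (0, 20, 45) mm: middle of the mouth of the groove in the fixed deck's edge, at bearer height. The edge faces riser -y; the groove runs the full 170 mm along x, is 16 mm deep and open from z 45 (level with the bearers) to z 57.
- lip_top (a point): Riser point (0, -134, 79) mm: middle of the lip's inner top edge. The lip is 16 mm thick; its middle 34 mm is a notch that holds the catch, whose top is 3 mm below the lip's.
- catch (a joint): Steel spring catch in the lip's middle, 26 mm wide. 0 = out: bevelled nose 8 mm inward of the lip (underside z 65, tip z 67, bevel to z 76 at the lip); thumb tab 7 mm out of the lip's outer face, z 59 to 77. Grows to 0.010 m as it slides back to riser -y (spring 5.5 N at 0, 9.9 N at 8 mm). 8 to 15 N down on the board near its free edge pass it; it snaps out over the edge when the board is flat.
- deck_board: Loose pale board, 169 (x) x 150 (y) x 18 mm, about 0.25 kg, with a tongue 14 mm long and 7 thick (z 3 to 10) along its +y edge. Origin: centre of the underside of the 150 mm part; z is the normal of its top. It starts tilted about 15 degrees: tongue on the bearers 10 to 20 mm short of the groove, free edge up on the lip. Flat in place its origin is at riser (0, -57, 45) mm, within 2 in y.
- tongue_tip (a point): Board point (0, 89, 6.5) mm: middle of the tongue's end. The board slides on lip and bearers when pushed to riser +y at its free edge; it stops when its upper corner meets the fixed deck, tongue about 12 mm in; then its free edge clears the lip by about 3 mm and drops a few mm on to the catch's bevel, which holds it, still tilted about 10 degrees.
- free_edge (a point): Board point (0, -75, 18) mm: middle of its upper free (-y) edge.
- sign: Tall top-heavy chalkboard sign, 200 mm high, about 0.16 kg: round dark foot 60 mm across, brass rod 10 mm thick, and from z 120 to 200 a blank black panel in a dark wooden frame, 108 wide (y), 12 thick (x). Origin: centre of the foot's underside; x is normal to the panel. It falls when tilted more than about 12 degrees.
- sign_top (a point): Sign point (0, 0, 200) mm: middle of the frame's top. The frame's top bar (sign z 188 to 200, 12 mm thick; the black panel below is 6 mm thick) can be gripped from above across sign x.
- curd_disc: Pale pressed curd disc with fluted rim, 112 mm across, 35 high, loose on the riser's fixed deck; leave it there. Origin: centre of its underside.

How it is judged (in metres and radians):
On the way, in this order (a step that is already met when the one before it is completed fails the run):
1. the tongue is at least 5 mm inside the groove while the board is still tilted (y of tongue_tip in the frame of riser above 0.025 m and angle between deck_board's own z axis and vertical above 0.1 rad and z of tongue_tip in the frame of riser below 0.06 m), for 0.2 s.
2. the board lies flat in the riser with its tongue in the groove and the catch has snapped over its free edge (angle between deck_board's own z axis and vertical below 0.025 rad and z of free_edge in the frame of riser below 0.066 m and y of tongue_tip in the frame of riser above 0.027 m and x of deck_board in the frame of riser between -0.015 and 0.015 m and angle between the y axis of deck_board and the y axis of riser, either way round below 0.05 rad and value of joint catch below 0.003 m), for 0.2 s.
At the end, for the whole second after the job is handed in: Board flat (tilt under 1.4 degrees), top level within 3 mm, tongue 7 mm or more in the groove, in line within 15 mm and 3 degrees, catch out over it (under 3 mm). Sign upright (under 3.4 degrees) and at rest, its whole foot on the board. Curd disc within 30 mm of its start (all of step 2 and angle between sign's own z axis and vertical below 0.06 rad and z of sign in the frame of deck_board between 0.014 and 0.023 m and x of sign in the frame of deck_board between -0.056 and 0.056 m and y of sign in the frame of deck_board between -0.047 and 0.047 m and linear speed of each of sign, deck_board below 0.02 m/s and angular speed of sign below 0.2 rad/s and distance of curd_disc from where it was at the start of the episode below 0.03 m); the robot touches nothing.
It fails at once if the sign is toppled (tilted by more than 30 degrees) (angle between sign's own z axis and vertical above 0.52 rad).
It fails at once if the curd disc on the riser is shifted by more than 30 mm (distance of curd_disc from where it was at the start of the episode above 0.03 m).
It also fails if it takes over 64 s, if anything falls off the work surface, if the arm or the gripper's body presses on something with over 40 N, if the wrist force passes 120 N, or if a joint passes its speed limit or range.

## Working session

There is one attempt and no reset: what is moved stays moved. The work goes in short steps, Python scripts to look and compute and a tool call to move; the robot and the scene stay as the last step left them, time stands still between calls to the robot, and variables do not carry over. Pictures are saved under pics/ and viewed, and the job is handed in when it is done.

Besides the shell and the picture viewer there is one more tool, called after "Call:" by a JSON object that holds its "fn" and its "kwargs", one argument or row to a line. send_rows: Moves the arm, as the interface text tells. Its arguments: {"type":"object","properties":{"plan":{"type":"string"},"force":{"type":"number"}},"required":["plan"]}

```bash
ls; mkdir -p pics; python3 - <<'E'
from rig import arm, optics
import cv2
print(arm.state())
for n in ["scene","side","wrist"]:
    f=optics.grab_frame(n)
    cv2.imwrite(f"pics/{n}0.png",f["pixels"][:,:,::-1])
    print(n,{k:v for k,v in f.items() if k!="pixels"})
    for t in ["riser","groove_mouth","lip_top","catch","deck_board","tongue_tip","free_edge","sign","sign_top","curd_disc"]:
        try: print(t,[(round(m["p"],2),[round(float(a)) for a in m["xy"]]) for m in optics.mark_of(n,t)][:2])
        except Exception as e: print(t,e)
E
```

```text
pics
{'time_s': 0.0, 'qpos': array([-8.01329183e+01,  1.72181521e+01,  8.71824425e+01, -3.46748799e-04,
        7.56699437e+01, -3.81654384e+00]), 'joint_vel': array([-0.03509069,  0.09231355,  0.00246667, -0.08216073, -0.0144238 ,
        0.04488614]), 'tau': array([-4.86056360e-04, -5.43505025e+01, -3.61796415e+01, -4.68429459e-05,
        4.01182289e-03,  4.34698507e-05]), 'position': array([ 130.05573715, -534.14873882,  230.68133741]), 'tool_rot': array([-1.79995640e+02,  7.04041462e-02, -7.63162858e+01]), 'wrist_force': array([ 0.4156984 , -0.58977947,  0.08156927]), 'wrist_torque': array([-0.00337166,  0.05337452, -0.03217872]), 'finger_gap': 85.39618374444154}
scene {'fx': 346.80841338643387, 'fy': 346.80841338643387, 'cx': 254.31096314077791, 'cy': 195.04610459776376, 'dist': array([-0.03548959,  0.        ,  0.        ,  0.        ,  0.        ]), 'extrinsics': array([[-7.94446641e-01, -4.63479664e-01,  3.92480746e-01,
         4.68481339e+01],
       [-6.07333930e-01,  6.06463093e-01, -5.13174449e-01,
         4.86149112e+02],
       [-1.79166305e-04, -6.46056591e-01, -7.6
[... 1533 characters left out ...]
449400081486, 'cy': 190.01329431256514, 'dist': array([-0.00969348,  0.        ,  0.        ,  0.        ,  0.        ]), 'tool_from_camera': array([[ 9.99999545e-01, -2.39752641e-04, -9.23617356e-04,
         1.00042430e+00],
       [ 4.79025741e-04,  9.63251762e-01,  2.68599726e-01,
        -6.76901514e+01],
       [ 8.25278553e-04, -2.68600046e-01,  9.63251439e-01,
        -1.42122748e+02],
       [ 0.00000000e+00,  0.00000000e+00,  0.00000000e+00,
         1.00000000e+00]])}
riser []
groove_mouth []
lip_top []
catch it knows: curd_disc, deck_board, free_edge, groove_mouth, lip_top, riser, sign, sign_top, tongue_tip
deck_board []
tongue_tip []
free_edge []
sign []
sign_top []
curd_disc []
```

View pics/scene0.png

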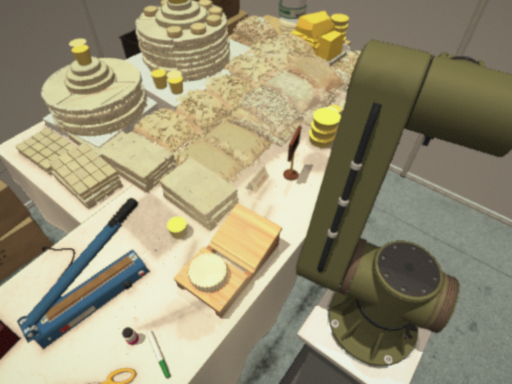

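View pics/side0.png

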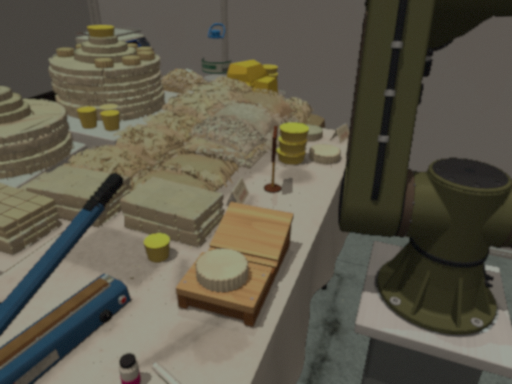

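```bash
python3 - <<'E'
import cv2
for n,(a,b,c,d) in {"scene":(160,110,350,320),"side":(160,110,350,320)}.items():
    im=cv2.imread(f"pics/{n}0.png")[b:d,a:c]
    cv2.imwrite(f"pics/{n}0z.png",cv2.resize(im,None,fx=2.8,fy=2.8,interpolation=cv2.INTER_CUBIC))
E
```

```text
(no output)
```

View pics/scene0z.png

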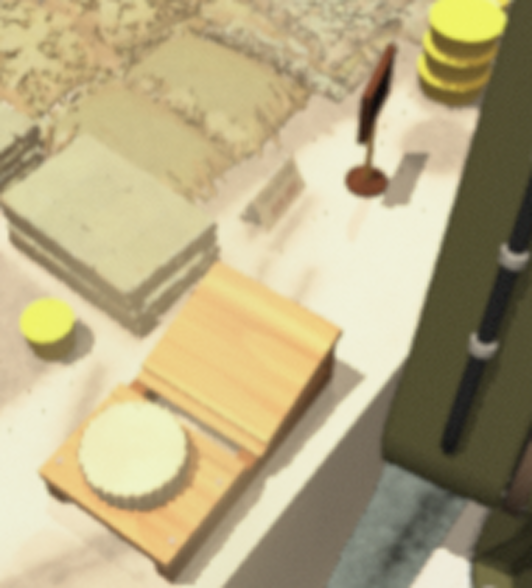

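View pics/side0z.png

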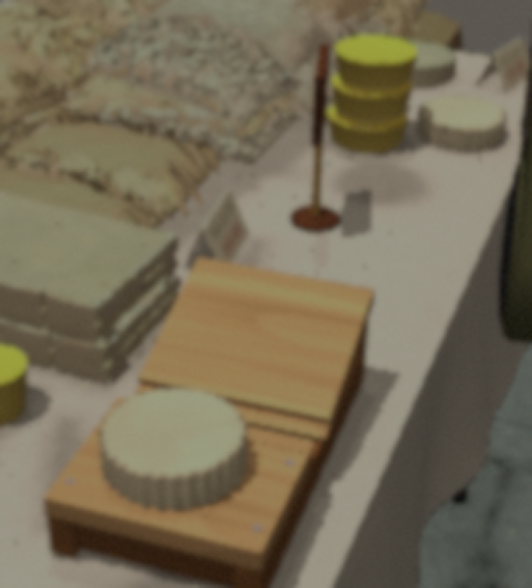

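```bash
cat > h.py <<'E'
import numpy as np, cv2
from scipy.optimize import least_squares
from scipy.spatial.transform import Rotation as R
from rig import arm, optics
def K(f): return np.array([[f["fx"],0,f["cx"]],[0,f["fy"],f["cy"]],[0,0,1.]])
def ext(f,st=None):
    if "extrinsics" in f: return f["extrinsics"]
    T=np.eye(4); T[:3,:3]=R.from_euler("xyz",st["tool_rot"],degrees=True).as_matrix(); T[:3,3]=st["position"]
    return T@f["tool_from_camera"]
def ray(f,uv,E):
    p=cv2.undistortPoints(np.array([[uv]],float),K(f),f["dist"])[0,0]
    d=E[:3,:3]@np.array([p[0],p[1],1.]); return E[:3,3],d/np.linalg.norm(d)
def atz(f,uv,z,E):
    o,d=ray(f,uv,E); return o+d*(z-o[2])/d[2]
def proj(f,P,E):
    Ei=np.linalg.inv(E); rv,_=cv2.Rodrigues(Ei[:3,:3])
    return cv2.projectPoints(np.array(P,float).reshape(-1,1,3),rv,Ei[:3,3],K(f),f["dist"])[0].reshape(-1,2)
E
python3 - <<'E'
from h import *
fs=optics.grab_frame("scene");fd=optics.grab_frame("side")
for n,f in (("scene",fs),("side",fd)):
  for t,z in (("riser",0),("groove_mouth",45),("deck_board",60),("tongue_tip",55),("free_edge",95),("sign",0),("sign_top",200),("curd_disc",63)):
    for m in optics.mark_of(n,t)[:1]:
      print(n,t,round(m["p"],2),m["xy"].round(1) if hasattr(m["xy"],"round") else m["xy"],atz(f,m["xy"],z,f["extrinsics"]).round(1))
E
```

```text
scene riser 0.61 [228.6, 266.7] [430.9 116.1   0. ]
scene groove_mouth 0.62 [227.0, 263.3] [424.3 127.5  45. ]
scene deck_board 0.57 [245.6, 235.5] [435.2  23.2  60. ]
scene tongue_tip 0.86 [229.0, 257.4] [428.3 112.5  55. ]
scene free_edge 0.94 [258.9, 215.4] [433.8 -43.6  95. ]
scene sign 0.71 [290.5, 178.4] [ 485.9 -315.3    0. ]
scene sign_top 0.83 [293.1, 131.3] [ 510.9 -340.7  200. ]
scene curd_disc 0.94 [208.2, 276.1] [432.9 198.8  63. ]
side riser 0.63 [238.1, 274.3] [432.7 112.7   0. ]
side deck_board 0.83 [251.7, 231.8] [436.   16.5  60. ]
side tongue_tip 0.57 [240.4, 259.5] [422.3 123.8  55. ]
side free_edge 0.62 [259.5, 204.0] [445.3 -63.4  95. ]
side sign 0.77 [270.5, 189.0] [ 498.9 -320.8    0. ]
side sign_top 0.85 [273.2, 129.7] [ 501.2 -331.1  200. ]
side curd_disc 0.72 [221.5, 273.4] [437.8 192.7  63. ]
```

The riser lies nearly along world y around (432, 113). The board's free edge faces -y. The sign stands near (492, -318) and the curd disc is on the +y deck. I'll take a closer look with the wrist camera.

```bash
cat > mv.py <<'E'
import sys,numpy as np
from scipy.spatial.transform import Rotation as R
# cmd pose start -> target ; prints tool shift (cm) and rotvec (deg)
def shift(p0,r0,p1,r1):
    A=R.from_euler("xyz",r0,degrees=True);B=R.from_euler("xyz",r1,degrees=True)
    return (A.inv().apply(np.array(p1)-np.array(p0))/10).round(2), np.degrees((A.inv()*B).as_rotvec()).round(2)
E
python3 -c "
from mv import *
print(shift([130.089,-534.384,231.281],[180,0,-76.32],[432,60,260],[180,0,0]))"
```

```text
(array([-50.61, -43.39,  -2.87]), array([  0.  ,   0.  , -76.32]))
```

Call:
{"fn": "send_rows", "kwargs": {
  "plan": "1 -4.6 -3.94 -0.26 0 0 -6.94; 1 -9.2 -7.89 -0.52 0 0 -13.88; 1 -13.8 -11.83 -0.78 0 0 -20.81; 1 -18.4 -15.78 -1.04 0 0 -27.75; 1 -23 -19.72 -1.3 0 0 -34.69; 1 -27.6 -23.67 -1.57 0 0 -41.63; 1 -32.2 -27.61 -1.83 0 0 -48.57; 1 -36.8 -31.56 -2.09 0 0 -55.5; 1 -41.4 -35.5 -2.35 0 0 -62.44; 1 -46 -39.45 -2.61 0 0 -69.38; 1 -50.61 -43.39 -2.87 0 0 -76.32; 1 -50.61 -43.39 -2.87 0 0 -76.32"
}}

```text
time_s: 3.9
position: [432.7, 62.9, 259.8]
tool_rot: [-180.0, 0.0, 0.4]
wrist_force: [-0.3, 0.3, -0.4]
finger_gap: 85.4
```

```bash
python3 - <<'E'
from h import *
st=arm.state(); f=optics.grab_frame("wrist"); E=ext(f,st)
print(st["time_s"],st["position"],st["tool_rot"],st["qpos"].round(1))
cv2.imwrite("pics/w1.png",f["pixels"][:,:,::-1])
im=cv2.resize(f["pixels"][:,:,::-1],None,fx=1.56,fy=1.56,interpolation=cv2.INTER_CUBIC); cv2.imwrite("pics/w1z.png",im)
for t,z in (("riser",0),("groove_mouth",45),("deck_board",60),("tongue_tip",55),("free_edge",98),("lip_top",79),("sign",0),("sign_top",200),("curd_disc",63)):
    for m in optics.mark_of("wrist",t)[:1]:
      print(t,round(m["p"],2),m["xy"],atz(f,m["xy"],z,E).round(1))
E
```

```text
3.9 [432.65058824  62.91395902 259.77726431] [-1.79986000e+02  1.92072580e-02  3.64220295e-01] [  3.5   1.2 101.8   0.   77.    3.1]
groove_mouth 0.69 [258.0, 118.7] [431.9 126.2  45. ]
deck_board 0.92 [253.6, 198.4] [426.6  23.3  60. ]
tongue_tip 0.86 [254.5, 128.1] [427.5 114.8  55. ]
free_edge 0.78 [256.4, 260.0] [430.9 -46.8  98. ]
curd_disc 0.91 [260.2, 57.3] [434.  195.2  63. ]
```

View pics/w1z.png

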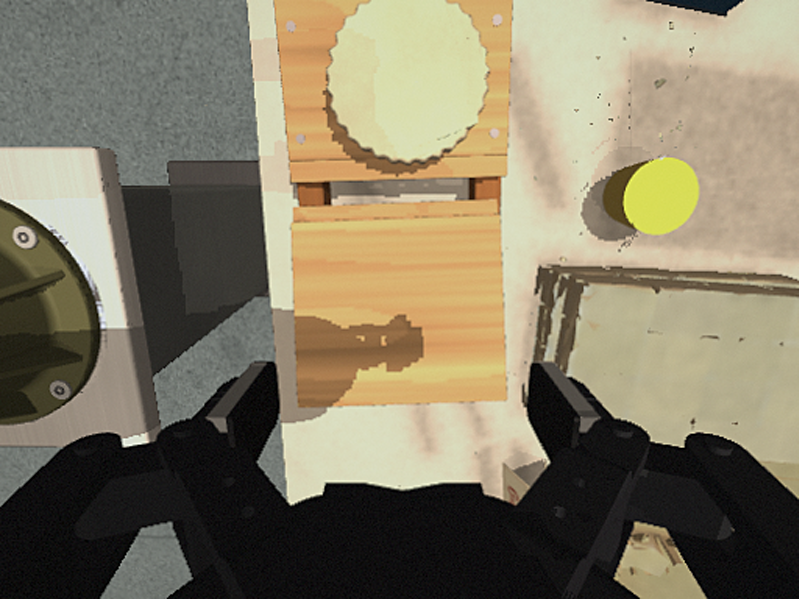

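```bash
python3 - <<'E'
from h import *
st=arm.state(); f=optics.grab_frame("wrist"); E=ext(f,st)
s=1.56
P=lambda u,v,z: atz(f,(u/s,v/s),z,E)
for n,u,v,z in [("deckL",290,181,63),("deckR",506,176,63),("deckfarR",512,2,63),("deckfarL",275,2,63),
 ("brdTongTopL",293,222,63),("brdTongTopR",499,213,63),("tipL",293,208,52),("tipR",498,199,52),("freeL",297,407,101),("freeR",506,401,101)]:
  print(n,P(u,v,z).round(1))
print(proj(f,[[432,-50,0],[515,-20,0]],E)*s)
E
```

```text
deckL [343.5 126.2  63. ]
deckR [512.7 129.7  63. ]
deckfarR [509.6 248.5  63. ]
deckfarL [341.6 248.9  63. ]
brdTongTopL [343.7  94.4  63. ]
brdTongTopR [508.9 101.3  63. ]
tipL [341.6 104.8  52. ]
tipR [509.9 111.7  52. ]
freeL [346.1 -50.  101. ]
freeR [514.9 -44.8 101. ]
[[403.05120816 356.32015685]
 [484.22209994 329.05042604]]
```

Call:
{"fn": "send_rows", "kwargs": {
  "plan": "1 -0.05 4.5 0 0 0 -1.2; 1 -0.05 9.5 2 0 0 -1.2; 1 -0.05 14 5 0 0 -1.2; 1 -0.05 14.5 7 0 0 -1.2; 1 -0.05 14.5 7 0 0 -1.2; 1 -0.05 14.5 7 0 0 -1.2; 1 -0.05 14.5 7 0 0 -1.2"
}}

```text
time_s: 5.32
position: [431.9, -84.6, 190.9]
tool_rot: [180.0, -0.1, 1.3]
wrist_force: [0.5, 0.5, -0.6]
finger_gap: 85.4
```

```bash
python3 - <<'E'
from h import *
st=arm.state(); f=optics.grab_frame("wrist"); E=ext(f,st)
print(st["time_s"],st["position"],st["tool_rot"],st["qpos"].round(1))
im=cv2.resize(f["pixels"][:,:,::-1],None,fx=1.56,fy=1.56,interpolation=cv2.INTER_CUBIC); cv2.imwrite("pics/w2z.png",im)
for t,z in (("riser",0),("groove_mouth",45),("deck_board",60),("tongue_tip",55),("free_edge",101),("lip_top",79),("sign",0),("sign_top",200),("curd_disc",63)):
    for m in optics.mark_of("wrist",t)[:1]:
      print(t,round(m["p"],2),m["xy"],atz(f,m["xy"],z,E).round(1))
g=optics.grab_frame("side"); cv2.imwrite("pics/s2z.png",cv2.resize(g["pixels"][100:330,140:370,::-1],None,fx=2.5,fy=2.5,interpolation=cv2.INTER_CUBIC))
E
```

```text
5.325 [431.88115583 -84.62134422 190.91950979] [ 1.79972594e+02 -8.71753303e-02  1.25584304e+00] [-15.9   5.4 106.9  -0.   67.6 -17.1]
deck_board 0.84 [257.7, 69.5] [429.2  24.3  60. ]
free_edge 0.77 [258.2, 144.0] [431.1 -41.2 101. ]
```

View pics/w2z.png

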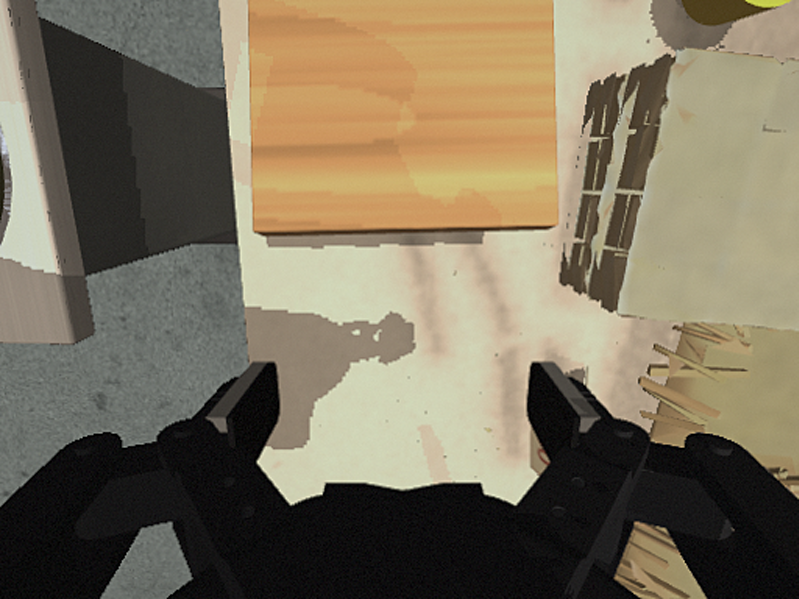

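View pics/s2z.png

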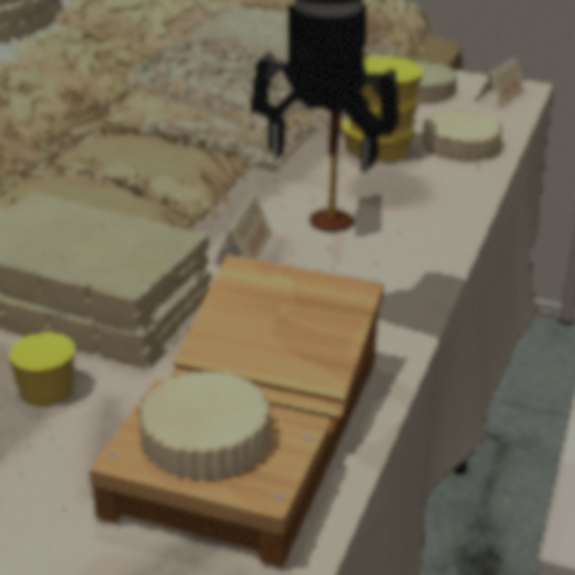

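```bash
python3 - <<'E'
from h import *
st=arm.state(); f=optics.grab_frame("wrist"); E=ext(f,st)
s=1.56
P=lambda u,v,z: atz(f,(u/s,v/s),z,E)
for n,u,v,z in [("freeL",253,232,101),("freeR",557,226,101),("freeL",253,232,95),("card",532,470,0),("card",532,470,40),("card",588,370,0),("card",588,370,40),("slab",620,310,50),("slab",560,275,0)]:
  print(n,z,P(u,v,z).round(1))
g=optics.grab_frame("scene"); cv2.imwrite("pics/c2z.png",cv2.resize(g["pixels"][100:330,140:370,::-1],None,fx=2.5,fy=2.5,interpolation=cv2.INTER_CUBIC))
# scene & side: card
for n,(u,v) in (("scene",(140+0,0)),):pass
E
```

```text
freeL 101 [348.  -47.1 101. ]
freeR 101 [515.2 -40.4 101. ]
freeL 95 [345.9 -47.9  95. ]
card 0 [ 556.2 -276.1    0. ]
card 40 [ 541.  -245.1   40. ]
card 0 [ 594.2 -173.3    0. ]
card 40 [ 574.5 -154.6   40. ]
slab 50 [ 585.8 -103.2   50. ]
slab 0 [559.5 -89.5   0. ]
```

View pics/c2z.png

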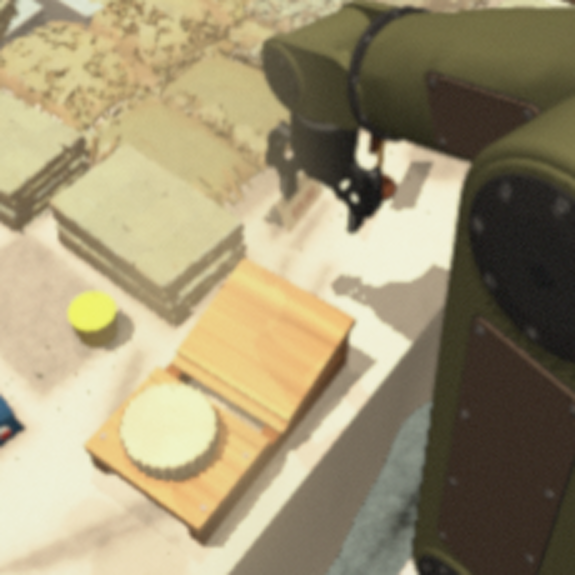

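Call:
{"fn": "send_rows", "kwargs": {
  "plan": "1 0 0 5 0 0 0; 1 0 0 10 0 0 0; 1 0 0 12 0 0 0; 1 0 0 12 0 0 0; 1 0 0 12 0 0 0"
}}

```text
time_s: 6.6
position: [432.0, -85.2, 71.0]
tool_rot: [180.0, -0.1, 1.2]
wrist_force: [-0.4, 0.5, -0.1]
finger_gap: 85.3
```

```bash
python3 - <<'E'
from h import *
st=arm.state(); print(st["time_s"],st["position"],st["wrist_force"])
f=optics.grab_frame("wrist")
im=cv2.resize(f["pixels"][:,:,::-1],None,fx=1.56,fy=1.56,interpolation=cv2.INTER_CUBIC); cv2.imwrite("pics/w3z.png",im)
g=optics.grab_frame("side"); cv2.imwrite("pics/s3z.png",cv2.resize(g["pixels"][150:300,170:320,::-1],None,fx=4,fy=4,interpolation=cv2.INTER_CUBIC))
E
```

```text
6.6 [432.04371679 -85.16951174  70.96937816] [-0.37514718  0.49703859 -0.14856696]
```

View pics/w3z.png

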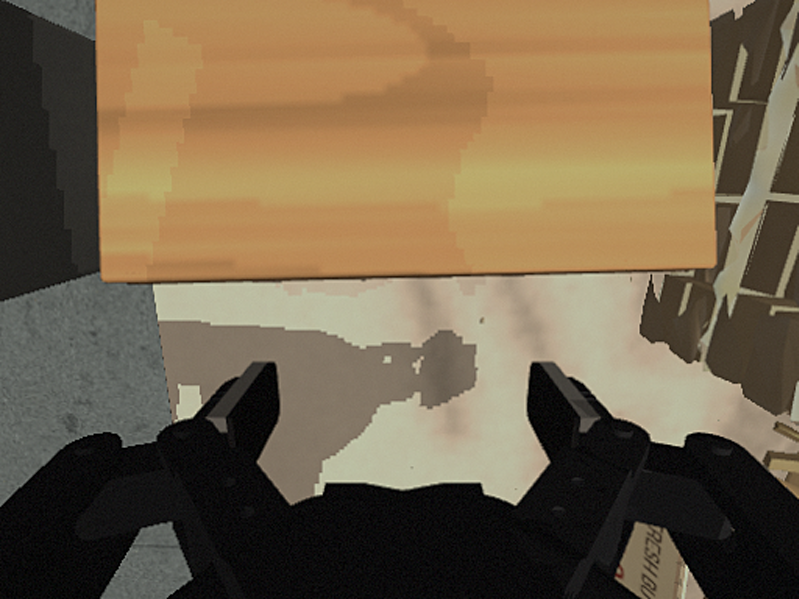

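View pics/s3z.png

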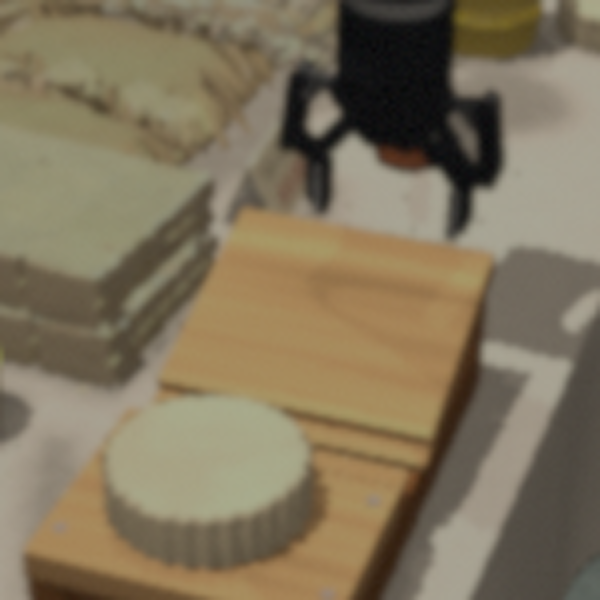

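Call:
{"fn": "send_rows", "kwargs": {
  "plan": "1 0 -1 0 0 0 0; 1 0 -2 0.05 0 0 0; 1 0 -2.3 0.05 0 0 0; 1 0 -2.6 0.05 0 0 0; 1 0 -2.9 0.05 0 0 0; 1 0 -3.2 0.05 0 0 0; 1 0 -3.5 0.05 0 0 0; 1 0 -3.8 0.05 0 0 0; 1 0 -4 0.05 0 0 0; 1 0 -4 0.05 0 0 0"
}}

```text
time_s: 7.95
position: [430.6, -44.8, 69.5]
tool_rot: [-180.0, 0.0, 1.2]
wrist_force: [-0.7, -0.6, -0.4]
finger_gap: 84.9
```

```bash
cat > look.py <<'E'
import sys
from h import *
n=sys.argv[1]
st=arm.state(); print(st["time_s"],st["position"].round(1),st["tool_rot"].round(2),st["wrist_force"].round(1))
f=optics.grab_frame("wrist")
im=cv2.resize(f["pixels"][:,:,::-1],None,fx=1.56,fy=1.56,interpolation=cv2.INTER_CUBIC); cv2.imwrite(f"pics/w{n}z.png",im)
g=optics.grab_frame("side"); a=cv2.resize(g["pixels"][170:320,170:320,::-1],None,fx=2.6,fy=2.6,interpolation=cv2.INTER_CUBIC)
g=optics.grab_frame("scene"); b=cv2.resize(g["pixels"][170:320,170:320,::-1],None,fx=2.6,fy=2.6,interpolation=cv2.INTER_CUBIC)
cv2.imwrite(f"pics/sc{n}.png",np.hstack([a,b]))
E
python3 look.py 4
```

```text
7.95 [430.6 -44.8  69.5] [-179.99    0.      1.21] [-0.7 -0.6 -0.4]
```

View pics/w4z.png

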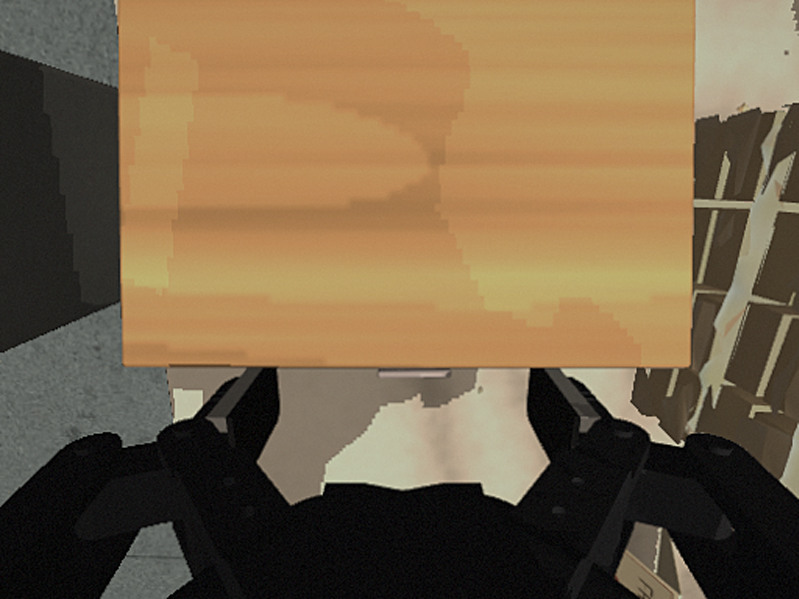

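View pics/sc4.png

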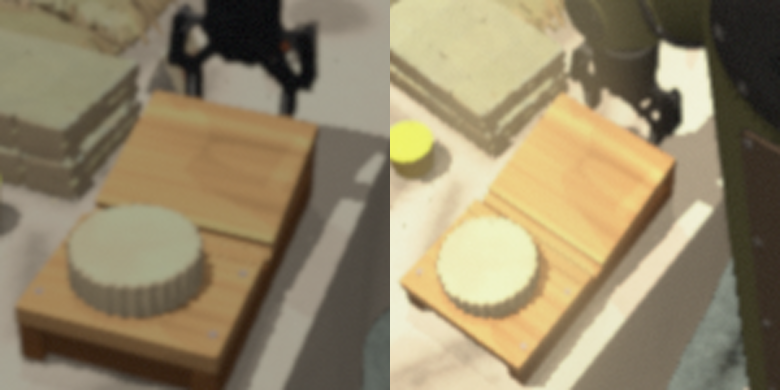

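Call:
{"fn": "send_rows", "kwargs": {
  "plan": "1 0 -0.3 0 0 0 0; 1 0 -0.6 0 0 0 0; 1 0 -0.8 0 0 0 0; 1 0 -1.0 0 0 0 0; 1 0 -1.2 0 0 0 0; 1 0 -1.3 0 0 0 0; 1 0 -1.3 0 0 0 0"
}}

```text
time_s: 8.98
position: [430.4, -31.9, 69.5]
tool_rot: [-180.0, 0.0, 1.2]
wrist_force: [0.5, -1.3, -0.5]
finger_gap: 85.5
```

```bash
python3 look.py 5
```

```text
8.975 [430.4 -31.9  69.5] [-179.99    0.      1.2 ] [ 0.5 -1.3 -0.5]
```

View pics/w5z.png

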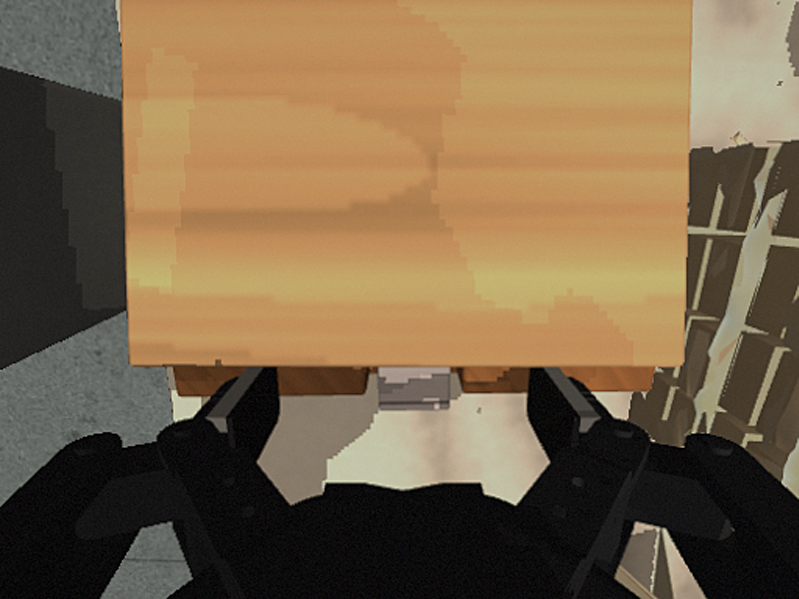

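View pics/sc5.png

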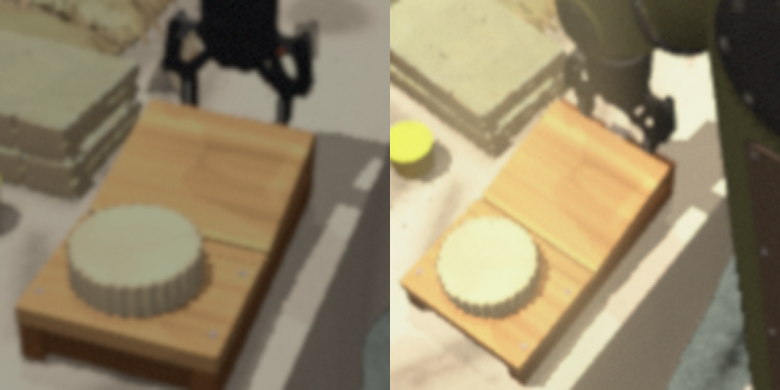

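Call:
{"fn": "send_rows", "kwargs": {
  "plan": "1 0 -0.2 0 0 0 0; 1 0 -0.4 0 0 0 0; 1 0 -0.6 0 0 0 0; 1 0 -0.7 0 0 0 0; 1 0 -0.8 0 0 0 0; 1 0 -0.9 0 0 0 0; 1 0 -0.9 0 0 0 0"
}}

```text
time_s: 10.0
position: [431.7, -26.1, 70.6]
tool_rot: [179.6, -0.2, 1.3]
wrist_force: [4.5, -36.9, 4.6]
finger_gap: 85.3
```

```bash
python3 look.py 6
```

```text
10.0 [431.7 -26.1  70.6] [179.64  -0.22   1.34] [  4.5 -36.9   4.6]
```

View pics/w6z.png

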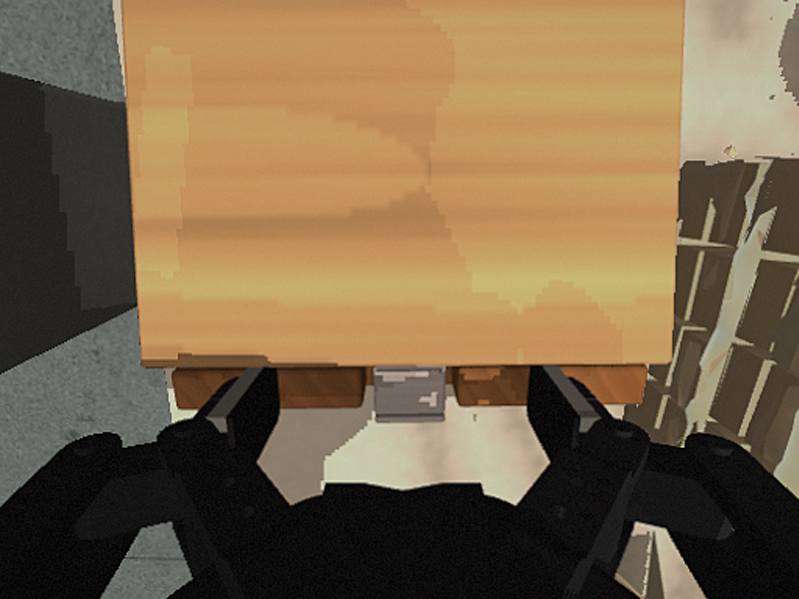

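View pics/sc6.png

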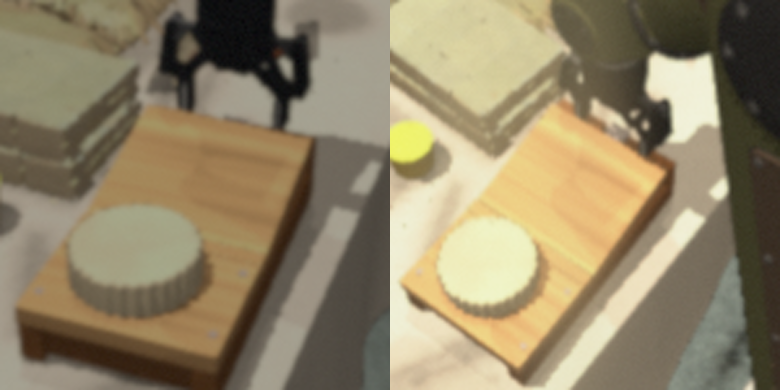

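Pushing stopped against 37 N and the free edge has dropped. I'll back off, then move over the board to press it down.

Call:
{"fn": "send_rows", "kwargs": {
  "plan": "1 0 1 0 0 0 0; 1 0 2 -1 0 0 0; 1 0 2 -4.5 0 0 0; 1 0 0 -5 0 0 0; 1 0 -2 -5 0 0 0; 1 0 -2 -3 0 0 0; 1 0 -2 -2.5 0 0 0; 1 0 -2 -2.5 0 0 0"
}}

```text
time_s: 11.15
position: [429.8, -3.2, 94.8]
tool_rot: [-180.0, 0.0, 1.2]
wrist_force: [-0.3, -0.4, -0.7]
finger_gap: 85.1
```

```bash
python3 look.py 7
```

```text
11.15 [429.8  -3.2  94.8] [-1.7999e+02  2.0000e-02  1.1900e+00] [-0.3 -0.4 -0.7]
```

View pics/w7z.png

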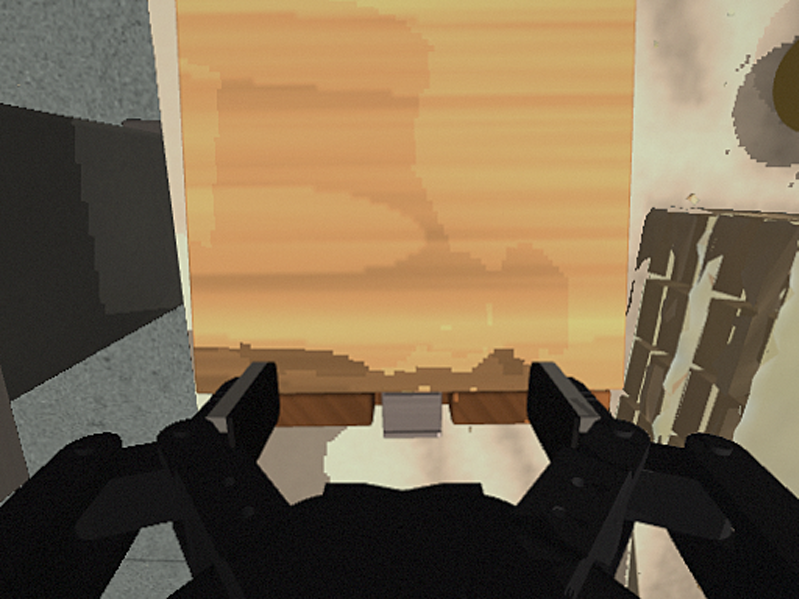

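View pics/sc7.png

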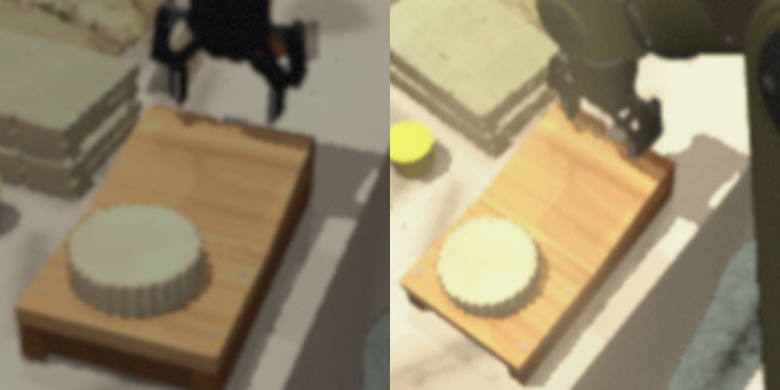

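```bash
python3 - <<'E'
from h import *
st=arm.state(); f=optics.grab_frame("wrist"); E=ext(f,st)
for z in (82,86,91): print(z,atz(f,(405/1.56,392/1.56),z,E).round(1), (atz(f,(624/1.56,390/1.56),z,E)-atz(f,(197/1.56,393/1.56),z,E)).round(1))
for z in (76,79): print("lip",z,atz(f,(405/1.56,393/1.56),z,E).round(1))
E
```

```text
82 [431.4 -20.3  82. ] [176.3   5.    0. ]
86 [431.3 -18.2  86. ] [171.8   4.8   0. ]
91 [431.2 -15.5  91. ] [166.1   4.7   0. ]
lip 76 [431.5 -24.   76. ]
lip 79 [431.4 -22.4  79. ]
```

Call:
{"fn": "send_rows", "kwargs": {
  "plan": "1 0 -0.4 0 0 0 0; 1 0 -0.4 1 0 0 0; 1 0 -0.4 1.8 0 0 0; 1 0 -0.4 2.2 0 0 0; 1 0 -0.4 2.6 0 0 0; 1 0 -0.4 3 0 0 0; 1 0 -0.4 3.4 0 0 0; 1 0 -0.4 3.8 0 0 0; 1 0 -0.4 4.1 0 0 0; 1 0 -0.4 4.3 0 0 0; 1 0 -0.4 4.3 0 0 0"
}}

```text
time_s: 12.72
position: [429.5, 1.1, 51.3]
tool_rot: [-180.0, 0.0, 1.2]
wrist_force: [0.1, -0.3, -0.0]
finger_gap: 85.6
```

```bash
python3 look.py 8
```

```text
12.725 [429.5   1.1  51.3] [-1.7999e+02  3.0000e-02  1.2000e+00] [ 0.1 -0.3 -0. ]
```

View pics/w8z.png

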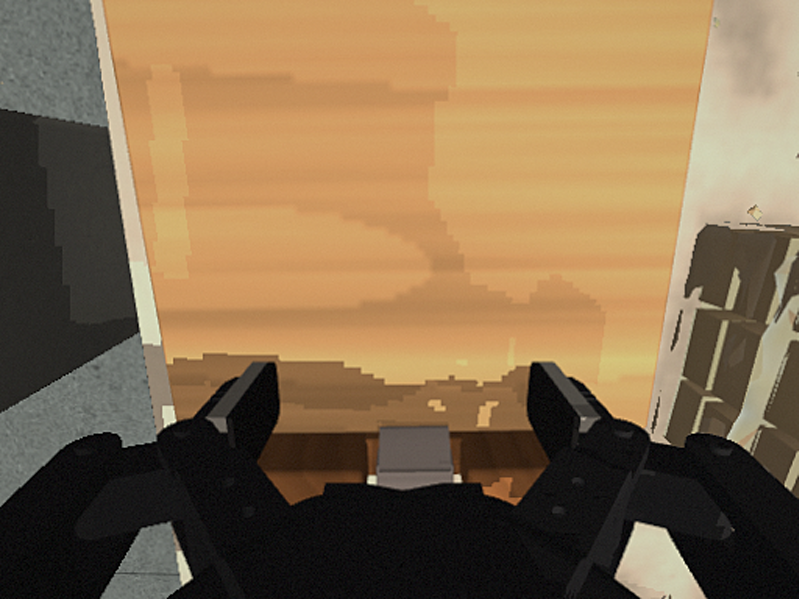

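View pics/sc8.png

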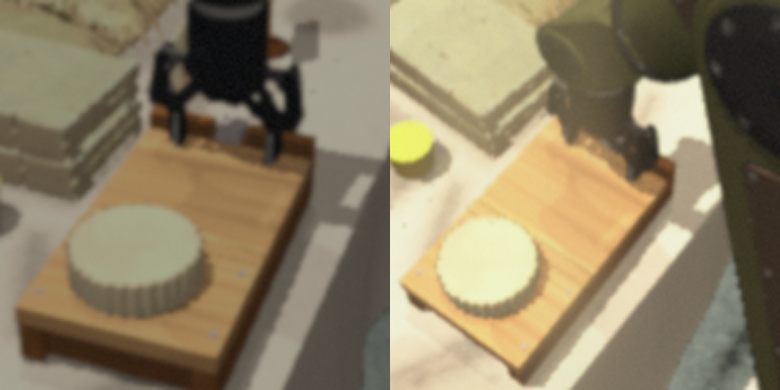

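Call:
{"fn": "send_rows", "kwargs": {
  "plan": "1 0 0 0.2 0 0 0; 1 0 0 0.35 0 0 0; 1 0 0 0.35 0 0 0; 1 0 0 0.35 0 0 0"
}}

```text
time_s: 13.38
position: [429.9, 1.0, 49.7]
tool_rot: [180.0, -0.0, 1.2]
wrist_force: [-15.0, -0.6, 36.5]
finger_gap: 85.4
```

```bash
python3 look.py 9
```

```text
13.375 [429.9   1.   49.7] [ 1.80e+02 -3.00e-02  1.21e+00] [-15.   -0.6  36.5]
```

View pics/w9z.png

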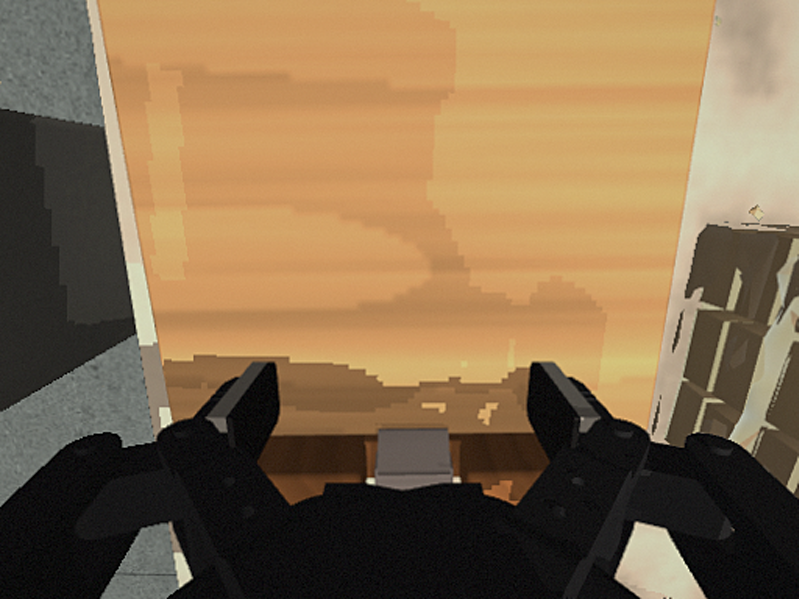

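Call:
{"fn": "send_rows", "kwargs": {
  "plan": "1 0 0 -4 0 0 0; 1 0 0 -10 0 0 0; 1 0 1 -16 0 0 0; 1 0 3 -22 0 0 0; 1 0.5 7 -27 0 0 0.4; 1 1 12 -27.2 0 0 0.8; 1 1.5 18 -27.2 0 0 1.2; 1 2 24 -27.2 0 0 1.2; 1 2.4 30.2 -27.2 0 0 1.2; 1 2.4 30.2 -27.2 0 0 1.2; 1 2.4 30.2 -27.2 0 0 1.2"
}}

```text
time_s: 14.9
position: [459.9, -300.2, 319.7]
tool_rot: [-180.0, 0.0, -0.0]
wrist_force: [0.5, 0.2, -0.9]
finger_gap: 85.7
```

```bash
python3 look.py 10; python3 - <<'E'
from h import *
st=arm.state(); f=optics.grab_frame("wrist"); E=ext(f,st)
for t,z in (("sign",0),("sign_top",200)):
    for m in optics.mark_of("wrist",t)[:2]:
      print(t,round(m["p"],2),m["xy"],atz(f,m["xy"],z,E).round(1))
for c in ("scene","side"):
  g=optics.grab_frame(c)
  for t,z in (("sign",0),("sign_top",200),("deck_board",45),("free_edge",63)):
    for m in optics.mark_of(c,t)[:1]:
      print(c,t,round(m["p"],2),atz(g,m["xy"],z,g["extrinsics"]).round(1))
E
```

```text
14.9 [ 459.9 -300.2  319.7] [-1.7997e+02  2.0000e-02 -2.0000e-02] [ 0.5  0.2 -0.9]
sign 0.94 [274.8, 174.5] [ 489.5 -332.5    0. ]
sign_top 0.95 [289.7, 214.4] [ 493.1 -331.9  200. ]
scene sign 0.79 [ 493.1 -327.     0. ]
scene sign_top 0.66 [ 510.7 -328.   200. ]
scene deck_board 0.7 [434.4  56.3  45. ]
scene free_edge 0.83 [433.2 -24.7  63. ]
side sign 0.67 [ 493.6 -323.7    0. ]
side sign_top 0.6 [ 520.7 -346.5  200. ]
side deck_board 0.74 [441.2  62.5  45. ]
side free_edge 0.86 [438.6  -8.8  63. ]
```

View pics/w10z.png

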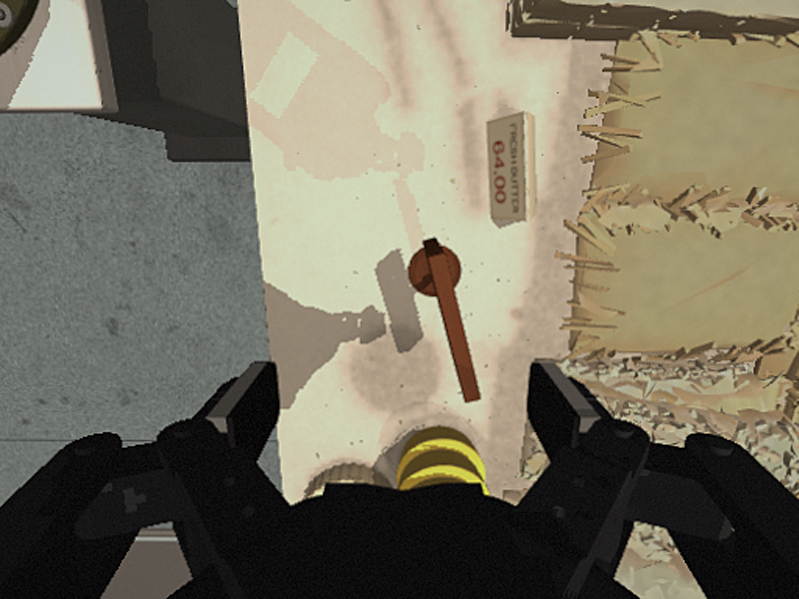

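View pics/sc10.png

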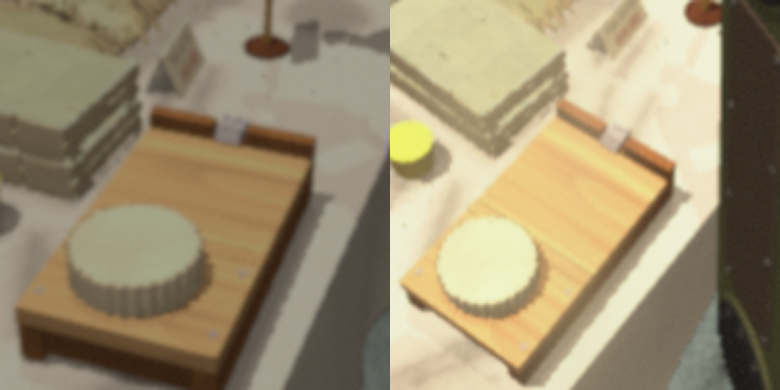

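```bash
python3 - <<'E'
from h import *
st=arm.state(); f=optics.grab_frame("wrist"); E=ext(f,st)
im=f["pixels"][140:270,250:330,::-1]; cv2.imwrite("pics/w10c.png",cv2.resize(im,None,fx=4.5,fy=4.5,interpolation=cv2.INTER_CUBIC))
m=optics.silhouettes("wrist","sign")
print([x["rect"] for x in m], optics.mark_of("wrist","sign_top")[0])
E
```

```text
[[262.0, 151.0, 308.9, 259.2]] {'xy': [290.8, 213.4], 'p': 0.8}
```

View pics/w10c.png

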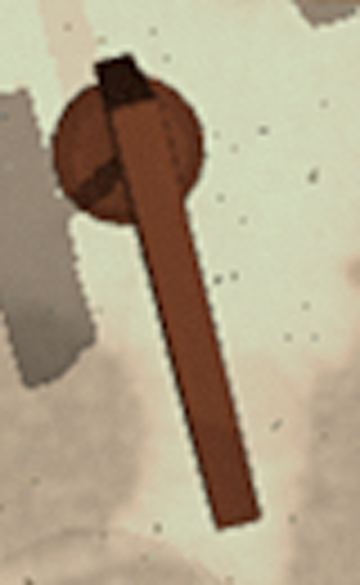

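```bash
python3 - <<'E'
from h import *
st=arm.state(); f=optics.grab_frame("wrist"); E=ext(f,st)
pts=[atz(f,(250+u/4.5,140+v/4.5),200,E) for u,v in [(108,105),(152,97),(217,530),(260,517)]]
pts=np.array(pts);print(pts.round(1))
a=(pts[0]+pts[1])/2;b=(pts[2]+pts[3])/2
print("mid",(a+b)/2,"len",np.linalg.norm(a-b),"w",np.linalg.norm(pts[0]-pts[1]),np.linalg.norm(pts[2]-pts[3]),"dir",np.degrees(np.arctan2(*(a-b)[[1,0]])))
c=[atz(f,(250+u/4.5,140+v/4.5),3,E) for u,v in [(52,150),(205,150),(128,75),(128,225)]]
print(np.array(c).round(1))
E
```

```text
[[ 475.6 -279.   200. ]
 [ 485.3 -277.2  200. ]
 [ 503.7 -383.3  200. ]
 [ 514.  -379.8  200. ]]
mid [ 494.66522018 -329.80967879  200.        ] len 107.25555327276254 w 9.786855148573549 10.861931307214475 dir 105.37712884694533
[[ 465.7 -330.7    3. ]
 [ 525.2 -330.7    3. ]
 [ 494.7 -301.4    3. ]
 [ 495.9 -360.9    3. ]]
```

Call:
{"fn": "send_rows", "kwargs": {
  "plan": "1 1.5 1.2 1 0 0 -7; 1 3 2.6 3 0 0 -14; 1 3.5 3.03 6 0 0 -15.4; 1 3.5 3.03 9 0 0 -15.4; 1 3.5 3.03 12 0 0 -15.4; 1 3.5 3.03 14.2 0 0 -15.4; 1 3.5 3.03 14.7 0 0 -15.4; 1 3.5 3.03 14.7 0 0 -15.4; 1 3.5 3.03 14.7 0 0 -15.4",
  "force": 35
}}

```text
time_s: 17.02
position: [495.3, -331.0, 174.1]
tool_rot: [179.9, -0.1, 15.4]
wrist_force: [0.2, 0.4, 0.5]
finger_gap: 85.4
```

```bash
python3 look.py 11
```

```text
17.025 [ 495.3 -331.   174.1] [ 1.7993e+02 -5.0000e-02  1.5400e+01] [0.2 0.4 0.5]
```

View pics/w11z.png

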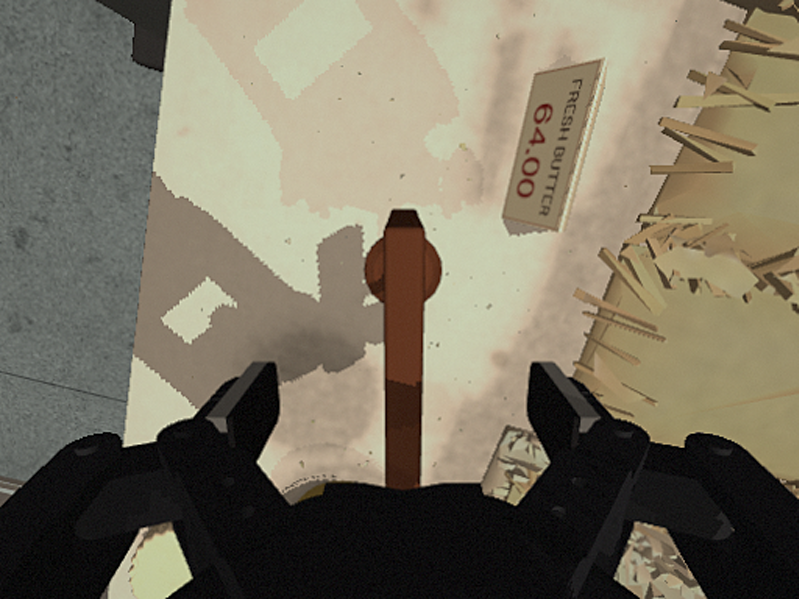

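Sign bar at columns 384–422 is centred between the fingers and aligned with them. Closing now.

Call:
{"fn": "send_rows", "kwargs": {
  "plan": "0.5 0 0 0 0 0 0; 0.3 0 0 0 0 0 0; 0.2 0 0 0 0 0 0; 0.1 0 0 0 0 0 0; 0 0 0 0 0 0 0; 0 0 0 0 0 0 0; 0 0 0 0 0 0 0; 0 0 0 0 0 0 0",
  "force": 35
}}

```text
time_s: 18.18
position: [495.0, -330.8, 173.1]
tool_rot: [180.0, -0.0, 15.4]
wrist_force: [0.0, 0.4, 1.3]
finger_gap: 11.4
```

```bash
python3 look.py 12; python3 -c "
from rig import arm;print(arm.state()['finger_gap'])"
```

```text
18.175 [ 495.  -330.8  173.1] [ 1.7999e+02 -1.0000e-02  1.5400e+01] [0.  0.4 1.3]
11.438166298999473
```

View pics/w12z.png

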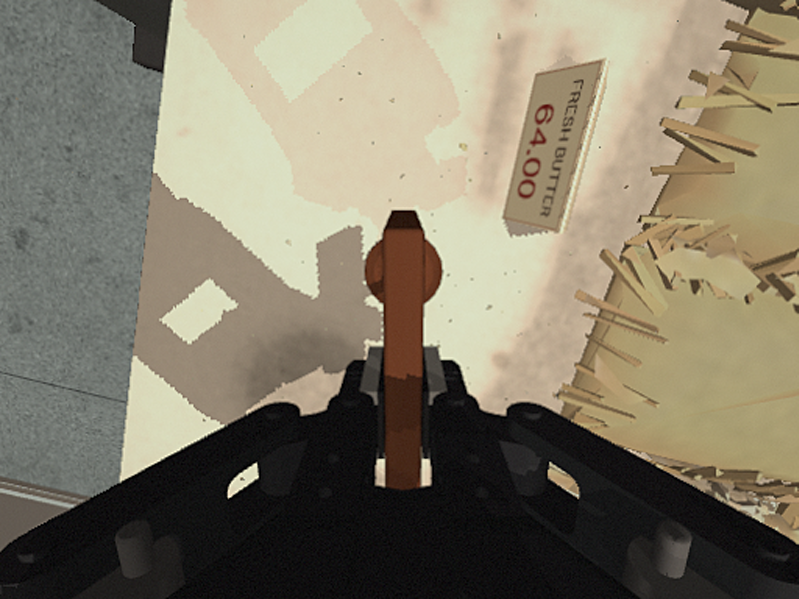

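Call:
{"fn": "send_rows", "kwargs": {
  "plan": "0 0 0 -0.5 0 0 0; 0 0 0 -1.5 0 0 0; 0 0 0 -3.5 0 0 0; 0 0 0 -6 0 0 0; 0 0 0 -9 0 0 0; 0 0 0 -11.5 0 0 0; 0 0 0 -12 0 0 0; 0 0 0 -12 0 0 0"
}}

```text
time_s: 19.32
position: [494.9, -330.7, 292.5]
tool_rot: [-180.0, 0.0, 15.4]
wrist_force: [0.0, 0.3, -2.5]
finger_gap: 11.5
```

```bash
python3 look.py 13; python3 - <<'E'
from h import *
g=optics.grab_frame("side"); cv2.imwrite("pics/side13.png",g["pixels"][:,:,::-1])
E
```

```text
19.325 [ 494.9 -330.7  292.5] [-1.7998e+02  2.0000e-02  1.5400e+01] [ 0.   0.3 -2.5]
```

View pics/side13.png

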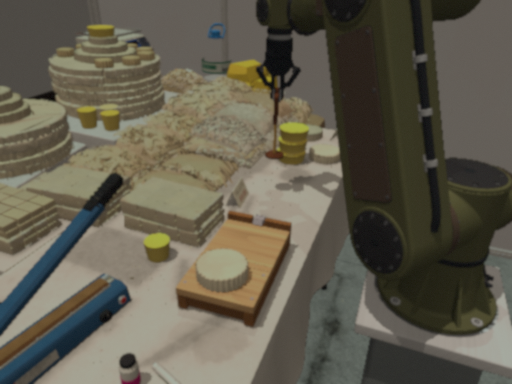

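View pics/w13z.png

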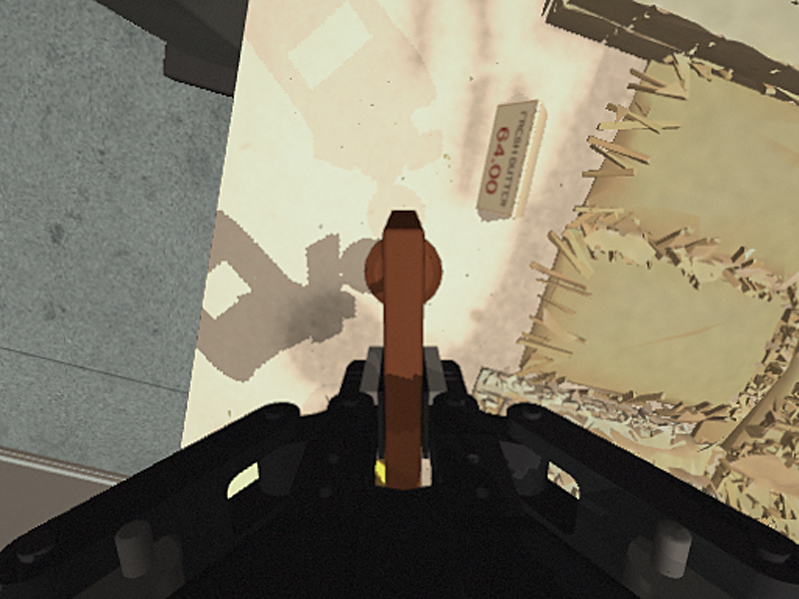

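Call:
{"fn": "send_rows", "kwargs": {
  "plan": "0 0.1 -1 0 0 0 0.4; 0 0.4 -4 0 0 0 1.5; 0 0.8 -8 0 0 0 3; 0 1.25 -12.5 0 0 0 4.6; 0 1.7 -17 0 0 0 6.3; 0 2.15 -21.5 0 0 0 8; 0 2.6 -26 0 0 0 9.6; 0 3.05 -30.5 0 0 0 11.3; 0 3.45 -34.5 0 0 0 12.8; 0 3.73 -37.3 0 0 0 13.8; 0 3.84 -38.4 0 0 0 14.2; 0 3.84 -38.4 0 0 0 14.2"
}}

```text
time_s: 21.02
position: [429.9, 49.8, 293.0]
tool_rot: [180.0, -0.0, 1.3]
wrist_force: [-0.6, 0.1, -2.1]
finger_gap: 11.7
```

Call:
{"fn": "send_rows", "kwargs": {
  "plan": "0 0 0 1 0 0 0; 0 0 0 2.5 0 0 0; 0 0 0 3.5 0 0 0; 0 0 0 4 0 0 0; 0 0 0 4 0 0 0"
}}

```text
time_s: 21.65
position: [430.0, 49.6, 252.7]
tool_rot: [-180.0, 0.0, 1.2]
wrist_force: [-0.2, -0.2, -1.7]
finger_gap: 11.4
```

```bash
python3 look.py 14; python3 - <<'E'
from h import *
for c in ("side","scene"):
  g=optics.grab_frame(c); cv2.imwrite(f"pics/{c}14.png",cv2.resize(g["pixels"][90:320,150:350,::-1],None,fx=2.6,fy=2.6,interpolation=cv2.INTER_CUBIC))
E
```

```text
21.65 [430.   49.6 252.7] [-1.80e+02  3.00e-02  1.19e+00] [-0.2 -0.2 -1.7]
```

View pics/side14.png

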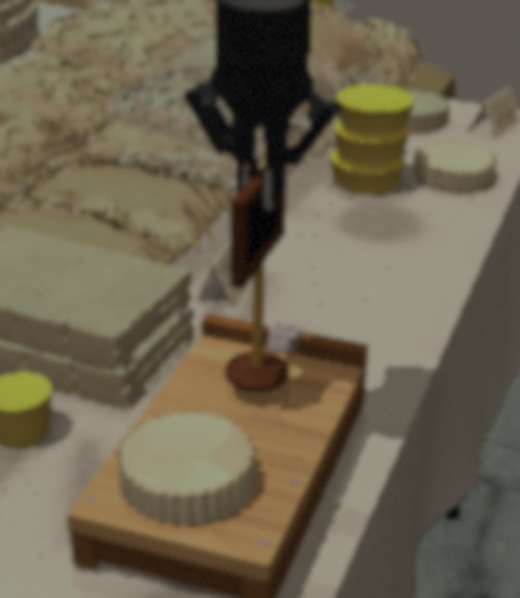

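View pics/w14z.png

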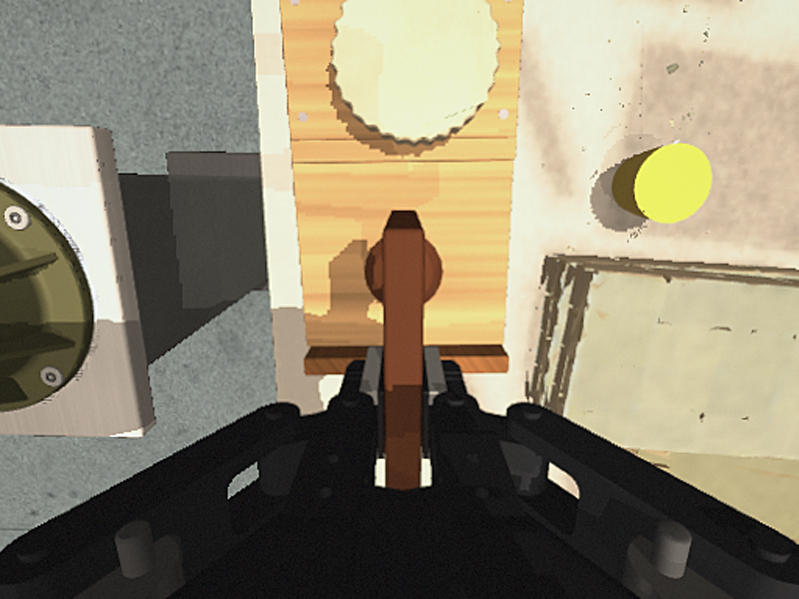

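Call:
{"fn": "send_rows", "kwargs": {
  "plan": "0 0 0 0.7 0 0 0; 0 0 0 1.2 0 0 0; 0 0 0 1.4 0 0 0; 0 0 0 1.5 0 0 0; 0 0 0 1.6 0 0 0; 0 0 0 1.65 0 0 0; 0 0 0 1.65 0 0 0; 0 0 0 1.65 0 0 0"
}}

```text
time_s: 22.9
position: [430.0, 49.6, 236.5]
tool_rot: [180.0, -0.0, 1.2]
wrist_force: [-0.7, 0.9, -1.7]
finger_gap: 11.3
```

Call:
{"fn": "send_rows", "kwargs": {
  "plan": "0 0 0 0.05 0 0 0; 0 0 0 0.1 0 0 0; 0 0 0 0.1 0 0 0; 0 0 0 0.1 0 0 0"
}}

```text
time_s: 23.4
position: [430.3, 49.7, 236.0]
tool_rot: [180.0, -0.1, 1.2]
wrist_force: [-0.3, -0.6, 5.6]
finger_gap: 11.6
```

Call:
{"fn": "send_rows", "kwargs": {
  "plan": "0 0 0 -0.04 0 0 0; 0 0 0 -0.04 0 0 0; 0.15 0 0 -0.04 0 0 0; 0.2 0 0 -0.04 0 0 0; 0.3 0 0 -0.04 0 0 0; 0.5 0 0 -0.04 0 0 0; 0.8 0 0 -0.04 0 0 0; 1 0 0 -0.04 0 0 0; 1 0 0 -0.04 0 0 0; 1 0 0 -0.04 0 0 0"
}}

```text
time_s: 24.65
position: [430.0, 49.6, 235.9]
tool_rot: [-180.0, 0.0, 1.2]
wrist_force: [0.5, -0.0, -0.3]
finger_gap: 85.2
```

```bash
python3 look.py 15
```

```text
24.65 [430.   49.6 235.9] [-180.     0.     1.2] [ 0.5 -0.  -0.3]
```

View pics/w15z.png

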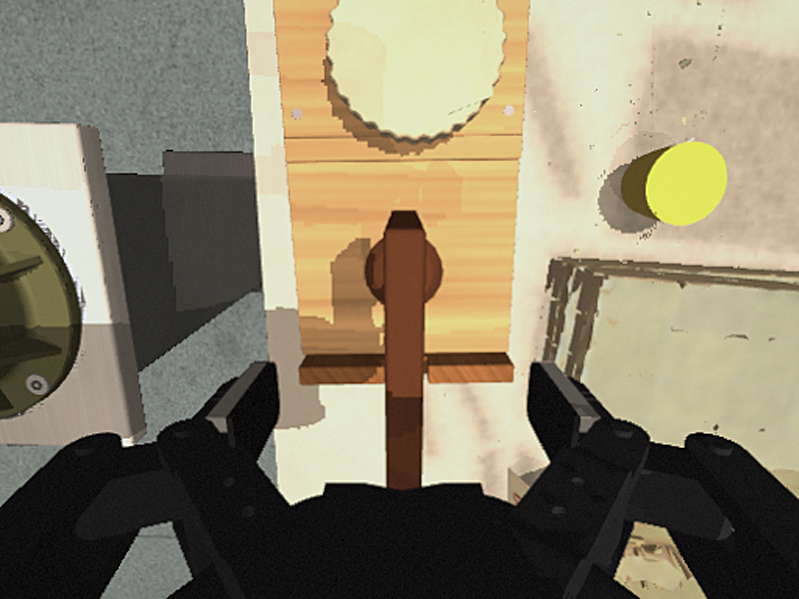

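The sign stands upright with the fingers clear of it. I'll go straight up and then back away for a final look.

Call:
{"fn": "send_rows", "kwargs": {
  "plan": "1 0 0 -1.5 0 0 0; 1 0 0 -4 0 0 0; 1 0 0 -7 0 0 0; 1 0 0 -10 0 0 0; 1 0 0 -11.5 0 0 0; 1 0 3 -12 0 0 0; 1 0 7 -12 0 0 0; 1 0 11 -12 0 0 0; 1 0 13 -12 0 0 0; 1 0 13 -12 0 0 0; 1 0 13 -12 0 0 0"
}}

```text
time_s: 26.18
position: [432.7, -79.8, 355.9]
tool_rot: [-180.0, 0.0, 1.2]
wrist_force: [0.3, 0.7, -0.8]
finger_gap: 85.5
```

```bash
python3 look.py 16; python3 - <<'E'
from h import *
st=arm.state(); f=optics.grab_frame("wrist"); E=ext(f,st)
for t,z in (("sign",63),("sign_top",263),("deck_board",63),("curd_disc",63)):
  for m in optics.mark_of("wrist",t)[:1]: print(t,round(m["p"],2),atz(f,m["xy"],z,E).round(1))
for c in ("side","scene"):
  g=optics.grab_frame(c); cv2.imwrite(f"pics/{c}16.png",cv2.resize(g["pixels"][90:320,150:350,::-1],None,fx=2.6,fy=2.6,interpolation=cv2.INTER_CUBIC))
  for t,z in (("sign",63),("sign_top",263),("curd_disc",63),("free_edge",63)):
    for m in optics.mark_of(c,t)[:1]: print(c,t,round(m["p"],2),atz(g,m["xy"],z,g["extrinsics"]).round(1))
E
```

```text
26.175 [432.7 -79.8 355.9] [-1.7999e+02  1.0000e-02  1.2100e+00] [ 0.3  0.7 -0.8]
sign 0.65 [427.4  52.7  63. ]
sign_top 0.74 [430.2  51.1 263. ]
curd_disc 0.17 [429.5 125.4  63. ]
side sign 0.89 [439.1  56.3  63. ]
side sign_top 0.62 [439.5  58.7 263. ]
side curd_disc 0.87 [430. 198.  63.]
side free_edge 0.61 [435.9 -10.9  63. ]
scene sign 0.56 [424.5  47.1  63. ]
scene sign_top 0.78 [443.5  36.6 263. ]
scene curd_disc 0.81 [440.4 204.1  63. ]
scene free_edge 0.76 [431.9 -14.   63. ]
```

View pics/side16.png

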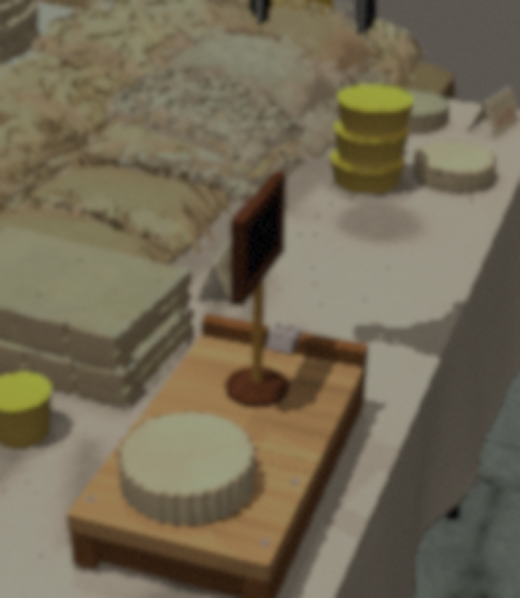

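View pics/w16z.png

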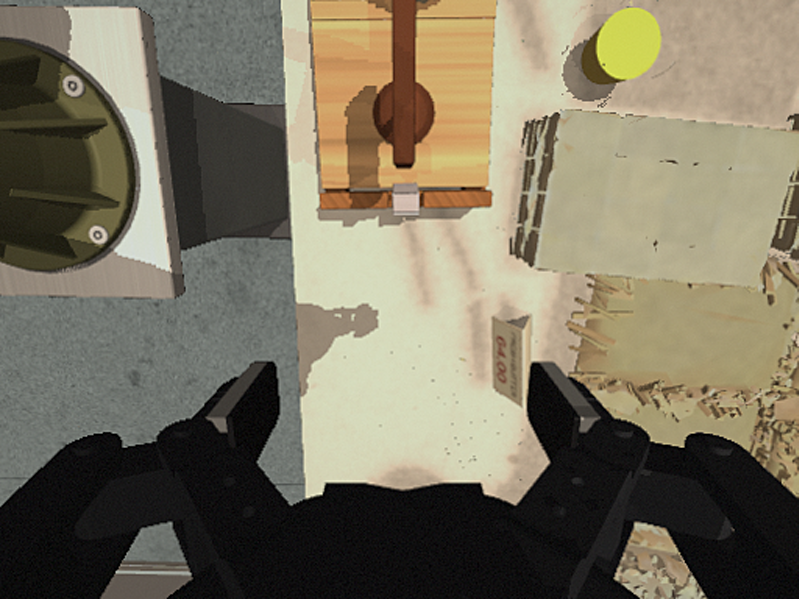

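View pics/scene16.png

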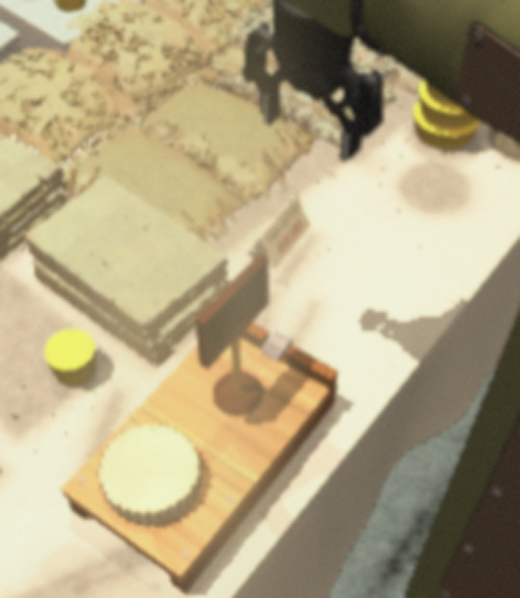

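```bash
python3 -c "
from rig import arm; print(arm.job_done())"
```

```text
the job is handed in; nothing more can be done
None
```

The board is seated flat in the riser, and the sign stands upright on it, released. I handed the job in at about 26 s; the hand-in reports no verdict.

- **Board:** I pushed it at its free edge with the open fingers until the force rose to 37 N and its edge dropped behind the lip. At that point it was still tilted. I then pressed it down near that edge. A second press met solid resistance of 36 N with the fingertips at about z 63, which is the height of a flat board. The pictures show the catch nose over the board's edge.
- **Sign:** I gripped its top bar (gap 11.4 mm) and lowered it until light contact of about 6 N. It stands near the middle of the board at about (430, 50). In the last wrist picture its foot and top lie within about 3 mm of each other, so it is upright, and its whole foot is on the wood.
- **Curd disc:** I did not touch it, and it looks unmoved in the pictures. Its position estimates stay within about 13 mm of the first ones.

**Disagreements:** The trained networks' marks in the side and scene pictures scattered by 10 to 25 mm; the scene camera's sign top was the worst. One wrist mark for the curd disc was plainly wrong (p 0.17). I relied on the wrist camera, the forces and the pictures themselves. I did not measure the catch's travel directly; I only saw it in the pictures.

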